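# Close the wax injector's bayonet lid and hold it for the air

### The arm

A 7-joint arm with a two-finger parallel gripper is mounted at the origin on a cart in front of the work surface, level with it; the furniture and walls round the work are solid. World frame = base frame: x ahead of the robot, y to its left, z up, the work surface at z = 0. Lengths are in m, angles in rad, forces in N, time in s.
With the tool pointing down it reaches from about 0.35 to 0.9 m from the base axis. Payload 19.9 kg.
Tool frame: the origin (TCP) lies between the finger pads, 19 mm behind the fingertips; this is the grasp point; z points along the fingers, y is the line along which they close (so a half turn about z gives the same grasp; the last joint's range is limited). The gripper opens to 94 mm and grips with 3 to 60 N. Pads are 16 mm wide; open, the fingers measure 119 mm over their backs; the gripper's body (75 mm by 177 mm) begins 78 mm behind the grasp point.
Start: joints at [-1.25, 0.417, -0.01, 1.614, 0.005, 1.111, -0.053], TCP at [0.222, 0.584, 0.224] pointing down, gripper open.
Joint ranges: [-2.81, 2.81], [-0.39, 2.02], [-1.27, 1.25], [0.06, 2.57], [-1.19, 4.33], [0.19, 2], [-2.82, 2.82]. Speed limits (rad/s): [1.89, 1.89, 2.39, 2.39, 3.01, 3.01, 3.01].

### API

Orientations are given as a rotation vector (axis times angle).
In Python, from station import arm gives the robot as it stands.
- The arm moves only by the shell command python3 -m creep 'ROWS' [FORCE]. ROWS is JSON, a list of rows, each an object of numbers: "tx", "ty", "tz": the shift along the tool's x, y, z in units of 0.05 m (1.0 is 0.05 m); "wx", "wy", "wz": the turn, a rotation vector about the tool's x, y, z in units of pi rad (1.0 is pi rad); "fingers": the opening, from 0 (shut) to 1 (fully open). In form: [{"tx": .., "ty": .., "tz": .., "wx": .., "wy": .., "wz": .., "fingers": ..}, ...]. A call has 1 to 12 rows; each row shifts and turns the commanded pose from where the row before left it, along the tool's axes as they then stand; what a row does not reach is not made up. A row lasts 1/10 s, in which the tool goes at most 50 mm and 8.59 degrees, less where a joint would pass 70% of its speed; a pose out of reach is approached as far as the arm can. A call with a number of a shift or a turn outside -1 to 1 is refused whole. A call with a gripper value outside its range is refused whole. The fingers move at their own pace and stop on an object; FORCE is the grip in N (left out, the last holds). Time passes only in rows, so rows that do not move let the fingers close. It gives the time, the measured TCP pose, the force, the opening and the grip force at its end, in the units of the state.
- arm.observe(): the state, without advancing time (a new reading comes with each control period).
- arm.get_image(name): name is "scene" or "top" or "wrist"; returns a dict with "img" (400x640x3 uint8, red, green, blue), "mtx" (3x3 intrinsics, pixels), "R" (3x3) and "t" (3): a world point X has camera coordinates R X + t. Camera axes: x right, y down, z forward; pixel columns grow to the right and rows downward; lengths in m; the calibration is good to about 2 mm. A picture is of the moment at which its call begins. There is no depth.
- arm.finish_job(): hands the job in; it is judged then, once.
Trained networks look in a picture, given as the dict that the camera call returned (one of the last four; its "shot" number tells which), for a name from the list of things; names that differ only in an ending like _2 or _b are one class to them, and where a whole thing is asked for, a point or a joint stands for the part that bears it (a point fixed in the world has none). Each returns a list of dicts, best first, with "confidence" (0 to 1); they miss things now and then, are a little off and sometimes report something else, mostly with a low value. They report only what shows in the picture. A call takes as long as a camera call.
- arm.masks_of(name, picture): "pixels" (400x640 bool, what is visible of it) and "pixel" ([column, row] in pixels, amid what is visible of it).
- arm.pinpoint(name, picture): "pixel" ([column, row] in pixels: a listed point, or the origin of a listed thing).
The state is a dict: "t": time; "joint_pos": joint angles; "qd": joint speeds; "joint_torque": joint torques, N m; "ee_pos": TCP position; "orientation": TCP orientation; "ft_force": force on the tool from outside, world axes, zero at the start; "moment": the same for the moment, N m; "width": finger opening in m; "grip_force": force on a finger pad.
Only numpy, scipy, OpenCV 4.12 (cv2) and the standard library are available. Lean on these libraries where they do the work, as an engineer would, in place of code of your own. Each camera call takes 0.05 s, during which the arm holds its last target. There are 200 camera calls.

### The job

Close the emptied wax injector for its pressure test: lift the loose lid by its handle, set it into the pot's collar with its two lugs in the two gaps, press it down against the sprung seal and turn it clockwise (seen from above) about a quarter turn, as far as it goes, so that its ear pushes in the orange interlock plunger. The plunger pushes back until the pot is under air, so finish with the handle still gripped and the lid held fully turned home; do not let go. Leave the wax bar, the oil bottle and the dapping block where they are.

Things in the scene. Friction and masses are not known exactly. Their poses are not given: they have to be found in the camera images.
- lid: Loose aluminium lid, about 0.3 kg, lying right way up. Origin: centre of the underside of its plug; z up; x along the handle and through both lugs. Plug 62 mm across, 18 mm high. Two lugs on the plug at +x and -x: 18 mm wide, reaching 40 mm from the axis, z = 2 to 9 mm. Flange 108 mm across, z = 18 to 24 mm. The lid fits equally well after a half turn.
- lid_handle (a point): Middle of the lid's black bridge handle, on its axis, 52 mm above its origin. The bar runs along the lid's x: 92 mm long, 14 mm wide, 14 mm high, 20 mm free under it; it stands on two posts 11 mm thick, 36 mm either side of the middle.
- lid_ear (a point): Red dot on one of the lid's two ears, 60.5 mm from the axis on the +x side, on top of the flange (z = 24 mm). The ears stand over the lugs at +x and -x, 14 mm wide, 6 mm thick, reaching 66 mm from the axis; both have a red dot. A small brass relief valve at +y rises to z = 35 mm.
- wax_pot: Fixed pot: cream jacket 124 mm across, steel collar on top, grey console and brass nozzle in front (pot's -x, to 113 mm from the axis), gauge at right (74 mm out at -1.08 rad from +x, under 130 mm high). Origin: centre of its underside, z up. Closed, the lid's x lies along the pot's x, either way round (handle pointing front to rear, at the green dots), at hard stops.
- pot_mouth (a point): Centre of the mouth, level with the rim, 118 mm above the pot's origin; axes as the pot's. Two brass lips (bore 66 mm, 6 mm thick, underside at 112 mm) leave two gaps for the lugs; below them the bore is 84 mm. Put in at the gaps, the lid turns 1.40 rad clockwise seen from above, under the lips, to the stops.
- pot_gap (a point): Red dot on the rim at one of the two gaps (each 24 mm wide), 53.8 mm from the axis, at +1.396 rad (80 degrees anticlockwise seen from above) from the pot's +x; the other gap lies across from it. The lid goes in with its x along this line, either way round.
- seal (a joint): How far the red sprung seal ring in the collar is pressed down, m. 0: free, its top 5.5 mm over the rim; lid's origin then 105.5 mm over the pot's. The lid turns only when pressed below 103 mm (seal over 0.0025); it bottoms at 100 mm (0.0055), with a push of about 7 N besides its weight. Locked and not pushed it rises to 103 mm.
- interlock_tip (a point): Rounded tip of the orange interlock plunger, 8 mm thick, pointing to the pot's -y out of a black block at the front left of the collar; 61 mm in front of the pot's axis, 123.5 mm above its origin. The block reaches 136 mm above the origin.
- interlock (a joint): How far the plunger is pushed in, m: 0 out, 0.010 at most. The lid's ear meets it in the last 0.13 rad of the turn and has it about 7 mm in when the lid is at its stops; its spring pushes back with 2.7 N at first and about 6 N at 7 mm, enough to turn the lid back off it if let go.
- wax_bar: Bystander: wax bar in a paper sleeve, 31 x 71 x 23 mm, lying on the worktop behind the work; origin under its centre.
- oil_bottle: Bystander: brown oil bottle with a red spout, 36 mm across, 92 mm tall, standing; origin under its centre.
- dapping_block: Bystander: grey steel dapping block with round hollows in its top, 46 x 58 x 15 mm, lying on the worktop between the places of lid and pot; origin under its centre.

How it is judged:
On the way, in this order (a step that is already met when the one before it is completed fails the run):
1. the lid is lifted by its handle, clear of the worktop (height (world z) of lid above 0.05 m and contact force between the fingers and lid above 1 N and distance between the grasp point and lid_handle below 0.035 m), for 0.2 s.
2. the lid's lugs are pressed down through the gaps, below the lips, before the turn (horizontal distance between lid and wax_pot below 0.006 m and z of lid in the frame of wax_pot below 0.1035 m and angle between the x axis of lid and the x axis of wax_pot, either way round above 1 rad and angle between lid's own z axis and vertical below 0.1 rad), for 0.05 s.
At the end, for the whole second after the job is handed in: For the last second the lid is turned home (handle within 0.08 rad of the pot's front-rear axis, within 5 mm of centre, tilt under 0.06 rad, origin 97 to 104.5 mm above the pot's), the plunger is in over 4 mm and the gripper holds the handle (TCP within 35 mm, over 3 N) (angle between the x axis of lid and the x axis of wax_pot, either way round below 0.08 rad and value of joint interlock above 0.004 m and horizontal distance between lid and wax_pot below 0.005 m and z of lid in the frame of wax_pot between 0.097 and 0.1045 m and angle between lid's own z axis and vertical below 0.06 rad and contact force between the fingers and lid above 3 N and distance between the grasp point and lid_handle below 0.035 m and linear speed of lid below 0.02 m/s); the arm keeps its last pose, push and grip.
It fails at once if the wax bar, oil bottle or dapping block are moved by more than 2 cm, or the bottle is tipped (distance of any of wax_bar, oil_bottle, dapping_block from where it was at the start of the episode above 0.02 m or angle between oil_bottle's own z axis and vertical above 0.5 rad).
It also fails if it takes over 45 s, if anything falls off the work surface, if the arm or the gripper's body presses on something with over 40 N, if the wrist force passes 120 N, or if a joint passes its speed limit or range.

## Working session

There is one attempt and no reset: what is moved stays moved. The work goes in short steps, Python scripts to look and compute and a shell command to move; the robot and the scene stay as the last step left them, time stands still between calls to the robot, and variables do not carry over. Pictures are saved under pics/ and viewed, at most 10 in all, crops included, and the job is handed in when it is done.

```bash
mkdir -p pics; ls
cat > h.py <<'E'
import numpy as np, cv2
from station import arm
from scipy.spatial.transform import Rotation as Ro
def shot(n,save=None):
    p=arm.get_image(n)
    if save: cv2.imwrite('pics/'+save,p['img'][:,:,::-1])
    return p
def ray(p,px):
    d=np.linalg.inv(p['mtx'])@[px[0],px[1],1.]; R=np.array(p['R']); t=np.array(p['t'])
    d=R.T@d; return -R.T@t,d/np.linalg.norm(d)
def tri(rs):
    A=np.zeros((3,3));b=np.zeros(3)
    for c,d in rs:
        M=np.eye(3)-np.outer(d,d);A+=M;b+=M@c
    X=np.linalg.solve(A,b); return X,[np.linalg.norm((np.eye(3)-np.outer(d,d))@(X-c))*1e3 for c,d in rs]
def atz(r,z): return r[0]+r[1]*(z-r[0][2])/r[1][2]
def proj(p,X):
    c=np.array(p['R'])@X+np.array(p['t']); u=p['mtx']@c; return u[:2]/u[2]
E
python3 - <<'E'
from h import *
np.set_printoptions(precision=4,suppress=True)
s=arm.observe(); print(s)
names=['lid','lid_handle','lid_ear','wax_pot','pot_mouth','pot_gap','interlock_tip','wax_bar','oil_bottle','dapping_block']
P={n:shot(n,n+'0.png') for n in('scene','top','wrist')}
for k in names:
    rs=[]
    for n,p in P.items():
        q=arm.pinpoint(k,p)
        print(k,n,[(np.round(a['pixel'],1).tolist(),round(a['confidence'],2)) for a in q[:3]])
        if q and n!='wrist': rs.append(ray(p,q[0]['pixel']))
    if len(rs)==2: print('   ',*tri(rs))
E
cd pics; python3 -c "
import cv2,numpy as np
a=cv2.imread('scene0.png');b=cv2.imread('top0.png');c=cv2.imread('wrist0.png')
cv2.imwrite('m.png',cv2.resize(np.vstack([a,b]),(800,600*10//6))[:1000]) if 0 else None"
```

```text
pics
{'t': 0.0, 'joint_pos': array([-1.2496,  0.418 , -0.0103,  1.6142,  0.0047,  1.1107, -0.053 ]), 'qd': array([-0.0019, -0.0014, -0.0011, -0.0005, -0.0003,  0.0006, -0.0015]), 'joint_torque': array([ -0.0001, -85.1228,   0.6385, -42.5998,  -0.0489,   0.0185,
         0.0001]), 'ee_pos': array([0.2216, 0.584 , 0.2236]), 'orientation': array([-0.5667, -3.0899,  0.002 ]), 'ft_force': array([-0.3096,  0.3596,  0.3031]), 'moment': array([ 0.016 , -0.0763,  0.0574]), 'grip_force': 0.0, 'width': 0.09391940465745438}
lid scene [([390.7, 292.9], 0.64)]
lid top [([393.7, 219.0], 0.88)]
lid wrist []
    [ 0.5536 -0.1371 -0.005 ] [np.float64(1.967036000162293), np.float64(1.9670360001623985)]
lid_handle scene [([391.7, 272.3], 0.74)]
lid_handle top [([402.6, 220.6], 0.75)]
lid_handle wrist []
    [ 0.546  -0.1425  0.0527] [np.float64(2.843461691420649), np.float64(2.843461691420584)]
lid_ear scene [([373.1, 265.9], 0.91)]
lid_ear top [([375.7, 212.9], 0.69)]
lid_ear wrist []
    [ 0.5674 -0.087   0.0249] [np.float64(0.5909302221865872), np.float64(0.5909302221867396)]
wax_pot scene [([284.5, 
[... 716 characters left out ...]
.1272] [np.float64(1.8348288581225147), np.float64(1.8348288581225092)]
wax_bar scene [([366.9, 228.8], 0.72), ([389.8, 275.5], 0.49)]
wax_bar top [([334.8, 158.1], 0.65)]
wax_bar wrist []
    [0.7036 0.013  0.0008] [np.float64(4.004874362903385), np.float64(4.004874362903421)]
oil_bottle scene [([328.5, 212.5], 0.71)]
oil_bottle top [([281.3, 159.1], 0.49)]
oil_bottle wrist []
    [ 0.7089  0.1422 -0.0092] [np.float64(3.659646223841684), np.float64(3.659646223841644)]
dapping_block scene [([307.4, 271.1], 0.97), ([261.1, 182.5], 0.53)]
dapping_block top [([334.0, 242.0], 0.69)]
dapping_block wrist []
    [0.4954 0.0158 0.0011] [np.float64(2.2059521837528764), np.float64(2.2059521837529252)]
```

View pics/scene0.png

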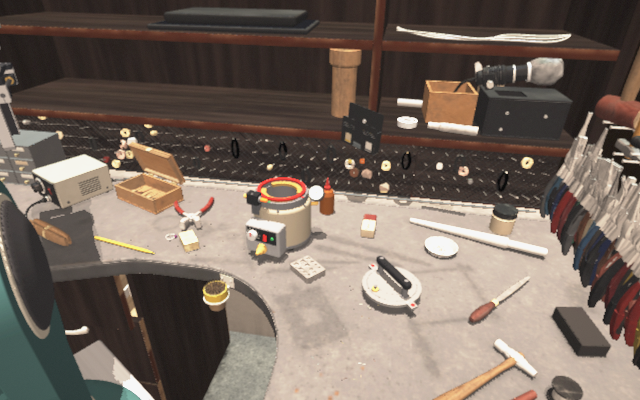

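View pics/top0.png

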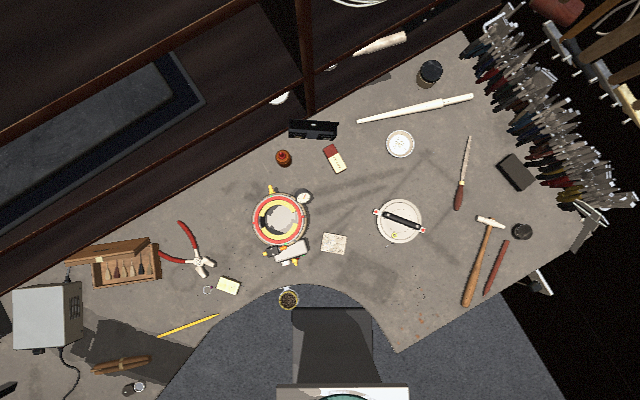

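```bash
cat >> h.py <<'E'
np.set_printoptions(precision=4,suppress=True)
def yawof():
    R=Ro.from_rotvec(arm.observe()['orientation']).as_matrix(); return np.degrees(np.arctan2(R[1,1],R[0,1]))
def go(X,yaw):
    "total units to world TCP X, and wz units to tool-y yaw (deg)"
    s=arm.observe(); R=Ro.from_rotvec(s['orientation']).as_matrix()
    d=R.T@(np.array(X)-s['ee_pos'])/.05
    Ry=np.c_[np.r_[np.sin(np.radians(yaw)),-np.cos(np.radians(yaw)),0]*-1*-1,np.r_[np.cos(np.radians(yaw)),np.sin(np.radians(yaw)),0],[0,0,-1]]
    Ry[:,0]=np.cross(Ry[:,1],Ry[:,2])
    w=Ro.from_matrix(R.T@Ry).as_rotvec()/np.pi
    # shift if turned first
    d2=Ry.T@(np.array(X)-s['ee_pos'])/.05
    print('shift first',d,'turn',w,'| shift after turn',d2,'| ee',s['ee_pos'],'yaw',yawof(),'t',s['t'])
E
python3 - <<'E'
from h import *
p=shot('wrist'); s=arm.observe(); R=Ro.from_rotvec(s['orientation']).as_matrix()
print(R, p['mtx'])
c=-p['R'].T@p['t']; print('cam in tool',R.T@(c-s['ee_pos']), 'axes in tool\n',R.T@p['R'].T)
go([.45,.14,.30],14)
E
```

```text
[[-0.9349  0.3549  0.    ]
 [ 0.3549  0.9349 -0.0001]
 [-0.     -0.0001 -1.    ]] [[342.4236   0.     315.4563]
 [  0.     342.4236 197.4159]
 [  0.       0.       1.    ]]
cam in tool [ 0.0723 -0.0003 -0.1609] axes in tool
 [[ 0.0014 -0.9693 -0.246 ]
 [ 1.      0.0015 -0.0003]
 [ 0.0007 -0.246   0.9693]]
shift first [-7.4207 -6.6878 -1.5145] turn [-0.      0.      0.3067] | shift after turn [-9.7261  2.2788 -1.5152] | ee [0.2218 0.5843 0.2242] yaw 69.21284680842656 t 1.7
```

```bash
python3 -m creep '[{"tx":-0.5,"tz":-0.5,"wz":0.02,"fingers":0.43},{"tx":-1,"tz":-0.5,"wz":0.045},{"tx":-1,"tz":-0.5,"wz":0.045},{"tx":-1,"tz":-0.4,"wz":0.045},{"tx":-1,"wz":0.045},{"tx":-1,"wz":0.045},{"tx":-1,"wz":0.045},{"tx":-0.5,"wz":0.016}]' 60; python3 -c "
from h import *
go([.54,.09,.32],14)"
```

```text
shift first [-9.4584 -6.9839 -1.9144] turn [-0.      0.      0.3067] | shift after turn [-11.1319   3.7834  -1.9152] | ee [0.2218 0.5843 0.2242] yaw 69.21284680842656 t 1.7validation failed for argument at $[0]...
```

```bash
python3 -m creep '[{"tx":-0.5,"ty":0,"tz":-0.5,"wx":0,"wy":0,"wz":0.02,"fingers":0.43},{"tx":-1,"ty":0,"tz":-0.5,"wx":0,"wy":0,"wz":0.045,"fingers":0.43},{"tx":-1,"ty":0,"tz":-0.5,"wx":0,"wy":0,"wz":0.045,"fingers":0.43},{"tx":-1,"ty":0,"tz":-0.4,"wx":0,"wy":0,"wz":0.045,"fingers":0.43},{"tx":-1,"ty":0,"tz":0,"wx":0,"wy":0,"wz":0.045,"fingers":0.43},{"tx":-1,"ty":0,"tz":0,"wx":0,"wy":0,"wz":0.045,"fingers":0.43},{"tx":-1,"ty":0,"tz":0,"wx":0,"wy":0,"wz":0.045,"fingers":0.43},{"tx":-0.5,"ty":0,"tz":0,"wx":0,"wy":0,"wz":0.016,"fingers":0.43}]' 60; python3 -c "
from h import *
go([.54,.09,.32],14)"
```

```text
t: 2.5
ee_pos: [0.45, 0.3501, 0.3128]
orientation: [1.943, 2.468, 0.0]
ft_force: [-0.1, 0.6, 0.2]
width: 0.0405
grip_force: 0.0
shift first [-5.4785  0.5291 -0.1396] turn [ 0.0002  0.0002 -0.0024] | shift after turn [-5.4822  0.4877 -0.1439] | ee [0.45   0.3501 0.3128] yaw 13.568251004993472 t 2.5
```

```bash
cat > look.py <<'E'
import sys,pickle
from h import *
tag=sys.argv[1]; names=sys.argv[2:]
p=shot('wrist',tag+'.png'); D=dict(R=p['R'],t=p['t'],mtx=p['mtx'])
try: L=pickle.load(open('obs.pkl','rb'))
except Exception: L=[]
for k in names:
    q=arm.pinpoint(k,p); print(k,[(np.round(a['pixel'],1).tolist(),round(a['confidence'],2)) for a in q[:3]])
    for a in q[:2]:
        if a['confidence']>.4: L.append((tag,k,a['pixel'],D))
pickle.dump(L,open('obs.pkl','wb'))
for k in names:
    o=[ray(l[3],l[2]) for l in L if l[1]==k and l[0][0]==tag[0]]
    if len(o)==2: print(k,*tri(o))
E
python3 -m creep '[{"tx":-0.8,"ty":0,"tz":0,"wx":0,"wy":0,"wz":0,"fingers":0.43},{"tx":-1,"ty":0,"tz":0,"wx":0,"wy":0,"wz":0,"fingers":0.43},{"tx":-1,"ty":0,"tz":0,"wx":0,"wy":0,"wz":0,"fingers":0.43},{"tx":-0.5,"ty":0,"tz":0,"wx":0,"wy":0,"wz":0,"fingers":0.43},{"tx":0,"ty":0,"tz":0,"wx":0,"wy":0,"wz":0,"fingers":0.43}]'
python3 look.py pA wax_pot pot_mouth pot_gap interlock_tip
python3 -m creep '[{"tx":-1,"ty":0.3,"tz":0,"wx":0,"wy":0,"wz":0,"fingers":0.43},{"tx":-1,"ty":0.2,"tz":0,"wx":0,"wy":0,"wz":0,"fingers":0.43},{"tx":-0.2,"ty":0,"tz":0,"wx":0,"wy":0,"wz":0,"fingers":0.43},{"tx":0,"ty":0,"tz":0,"wx":0,"wy":0,"wz":0,"fingers":0.43}]'
python3 look.py pB wax_pot pot_mouth pot_gap interlock_tip
python3 -c "
from h import *
go([.55,-.16,.27],-23)"
```

```text
t: 3.0
ee_pos: [0.4889, 0.1909, 0.313]
orientation: [1.936, 2.474, 0.001]
ft_force: [-0.4, 1.5, -0.7]
width: 0.0404
grip_force: 0.0
wax_pot [([348.1, 210.8], 0.67)]
pot_mouth [([358.3, 239.4], 0.79), ([292.1, 277.6], 0.65), ([303.5, 240.3], 0.46)]
pot_gap [([347.7, 209.2], 0.54)]
interlock_tip [([302.2, 242.3], 0.58), ([303.2, 368.8], 0.16)]
pot_mouth [0.4707 0.2602 0.4739] [np.float64(2.1138397242791886e-14), np.float64(2.5822210263843334e-14)]
t: 3.65
ee_pos: [0.538, 0.0955, 0.3124]
orientation: [1.933, 2.476, -0.001]
ft_force: [-0.6, 0.5, -0.3]
width: 0.0403
grip_force: 0.0
wax_pot [([331.3, 136.2], 0.7)]
pot_mouth [([339.1, 140.3], 0.93)]
pot_gap [([345.9, 86.5], 0.68)]
interlock_tip [([279.0, 145.3], 0.45), ([285.3, 311.8], 0.45)]
wax_pot [0.5484 0.1372 0.0092] [np.float64(0.4540061058663134), np.float64(0.4540061058663024)]
pot_gap [0.5294 0.1861 0.1785] [np.float64(10.068227218636922), np.float64(10.068227218636988)]
shift first [-5.0666 -1.0257  0.8486] turn [-0.0001 -0.0001  0.2071] | shift after turn [-4.6526  2.2524  0.8499] | ee [0.5372 0.0981 0.3125] yaw 14.279668082058068 t 3.9
```

View pics/pB.png

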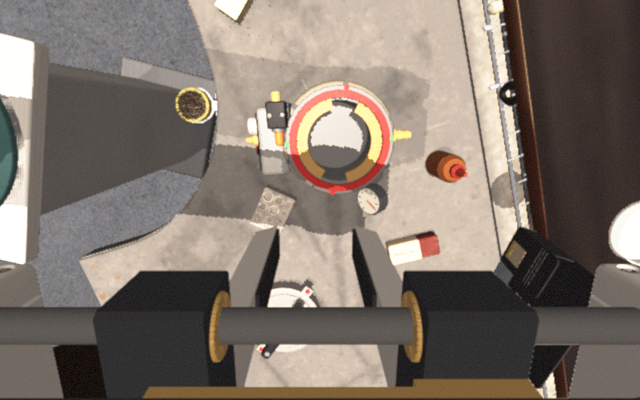

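Run:
```python
from h import *
import pickle
L=pickle.load(open('obs.pkl','rb'))
g=lambda t,k:[ray(l[3],l[2]) for l in L if l[0]==t and l[1]==k]
D=[l[3] for l in L if l[0]=='pB'][0]; DA=[l[3] for l in L if l[0]=='pA'][0]
print('mouth',*tri([g('pA','pot_mouth')[0],g('pB','pot_mouth')[0]]), atz(g('pB','pot_mouth')[0],.118))
print('tip',*tri([g('pA','interlock_tip')[0],g('pB','interlock_tip')[0]]))
a=atz(g('pB','pot_gap')[0],.118);b=atz(ray(D,[335,191]),.118);d=a-b
print('dots',a,b,(a+b)/2,np.linalg.norm(d),np.degrees(np.arctan2(d[1],d[0])))
print('expected gap px in A',proj(DA,a))
# nozzle/handle ring fit: red mask ellipse
for n,Q in(('pA',DA),('pB',D)):
    im=cv2.imread(f'pics/{n}.png').astype(int); m=((im[:,:,2]>130)&(im[:,:,1]<60)&(im[:,:,0]<70)).astype(np.uint8)
    k,lab,st,_=cv2.connectedComponentsWithStats(m); i=1+st[1:,4].argmax()
    c=max(cv2.findContours((lab==i).astype(np.uint8),0,1)[0],key=len); c=cv2.convexHull(c)
    e=cv2.fitEllipse(c); print(n,e,atz(ray(Q,e[0]),.1235))
```

```text
mouth [0.5482 0.1419 0.1308] [np.float64(0.972840415556242), np.float64(0.9728404155560612)] [0.5502 0.1415 0.118 ]
tip [0.4912 0.1219 0.1247] [np.float64(0.9266626577142179), np.float64(0.9266626577141751)]
dots [0.543 0.194 0.118] [0.5599 0.0888 0.118 ] [0.5515 0.1414 0.118 ] 0.10652993235908685 99.11576333977189
expected gap px in A [366.3042 189.2474]
pA ((360.5291442871094, 195.91265869140625), (6.437517166137695, 31.781227111816406), 90.26828002929688) [0.538  0.1866 0.1235]
pB ((337.11663818359375, 158.1961669921875), (61.76859664916992, 87.44975280761719), 95.2333984375) [0.5525 0.1238 0.1235]
```

View pics/pA.png

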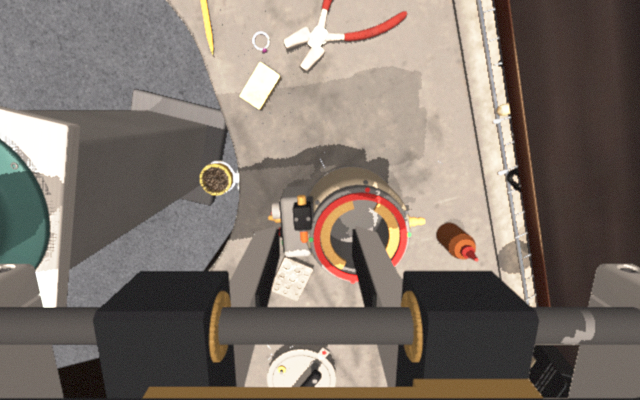

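```bash
python3 -m creep '[{"tx":-0.8,"ty":0,"tz":0.2,"wx":0,"wy":0,"wz":0.041,"fingers":0.43},{"tx":-1,"ty":0.3,"tz":0.2,"wx":0,"wy":0,"wz":0.042,"fingers":0.43},{"tx":-1,"ty":0.4,"tz":0.2,"wx":0,"wy":0,"wz":0.042,"fingers":0.43},{"tx":-1,"ty":0.4,"tz":0.2,"wx":0,"wy":0,"wz":0.041,"fingers":0.43},{"tx":-0.3,"ty":0.2,"tz":0,"wx":0,"wy":0,"wz":0.041,"fingers":0.43},{"tx":0,"ty":0,"tz":0,"wx":0,"wy":0,"wz":0,"fingers":0.43}]'
python3 look.py lA lid lid_handle lid_ear
python3 -c "
from h import *
go([.55,-.16,.27],-23)"
```

```text
t: 4.5
ee_pos: [0.6016, -0.1004, 0.2745]
orientation: [2.627, 1.722, -0.002]
ft_force: [0.3, 0.5, 0.7]
width: 0.04
grip_force: 0.0
lid [([292.6, 214.5], 0.57)]
lid_handle [([288.8, 225.0], 0.57)]
lid_ear [([288.9, 169.3], 0.81)]
shift first [-1.5757 -0.4567  0.0989] turn [-0.0001 -0.0002  0.0007] | shift after turn [-1.5767 -0.4531  0.1   ] | ee [ 0.6017 -0.0963  0.275 ] yaw -22.868332565477008 t 4.7
```

```bash
python3 -m creep '[{"tx":-0.6,"ty":-0.2,"tz":0.0,"wx":0,"wy":0,"wz":0,"fingers":0.43},{"tx":-0.6,"ty":-0.2,"tz":0.0,"wx":0,"wy":0,"wz":0,"fingers":0.43},{"tx":0,"ty":0,"tz":0,"wx":0,"wy":0,"wz":0,"fingers":0.43},{"tx":0,"ty":0,"tz":0,"wx":0,"wy":0,"wz":0,"fingers":0.43}]'
python3 look.py lB lid lid_handle lid_ear
```

```text
t: 5.1
ee_pos: [0.5597, -0.1446, 0.2754]
orientation: [-2.62, -1.734, -0.002]
ft_force: [0.7, 0.3, -0.1]
width: 0.0403
grip_force: 0.0
lid [([308.8, 171.7], 0.85)]
lid_handle [([307.9, 178.5], 0.67)]
lid_ear [([307.9, 122.4], 0.97)]
lid [ 0.5493 -0.1445  0.0089] [np.float64(0.37278262547606533), np.float64(0.372782625476093)]
lid_handle [ 0.5484 -0.1442  0.0516] [np.float64(1.1783242873477833), np.float64(1.1783242873479596)]
lid_ear [ 0.5722 -0.0872  0.0235] [np.float64(1.1809425701203575), np.float64(1.1809425701202763)]
```

View pics/lB.png

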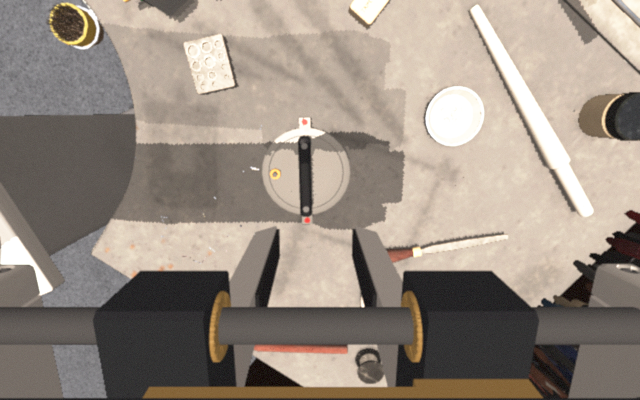

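Run:
```python
from h import *
import pickle
L=pickle.load(open('obs.pkl','rb')); D=[l[3] for l in L if l[0]=='lB'][0]
im=cv2.imread('pics/lB.png').astype(int); m=((im[:,:,2]>140)&(im[:,:,1]<90)&(im[:,:,0]<90))
P=[]
for (u,v) in((305,122),(307,221)):
    r,c=np.nonzero(m[v-8:v+9,u-8:u+9]); q=[c.mean()+u-8,r.mean()+v-8]; print(q,len(r)); P.append(atz(ray(D,q),.024))
d=P[0]-P[1]; print(P,(P[0]+P[1])/2,np.linalg.norm(d),np.degrees(np.arctan2(d[1],d[0])))
k=(im.sum(2)<110); r,c=np.nonzero(k[136:214,295:316]); 
pts=np.c_[c+295,r+136].astype(np.float32); e=cv2.minAreaRect(pts); print(e); b=cv2.boxPoints(e)
mid=pts.mean(0); print('bar mid',atz(ray(D,mid),.057)); 
l=cv2.fitLine(pts,2,0,.01,.01).ravel(); A=atz(ray(D,mid+30*l[:2]),.059)-atz(ray(D,mid-30*l[:2]),.059); print('bar yaw',np.degrees(np.arctan2(A[1],A[0])))
y=np.degrees(np.arctan2(d[1],d[0]))
c=(P[0]+P[1])/2
go([c[0],c[1],.056],y-90)
```

```text
[np.float64(nan), np.float64(nan)] 0
[np.float64(307.0), np.float64(220.0)] 9
[array([nan, nan, nan]), array([ 0.5244, -0.1984,  0.024 ])] [nan nan nan] nan nan
((304.58331298828125, 174.99826049804688), (63.84031295776367, 10.164461135864258), 88.80650329589844)
bar mid [ 0.5557 -0.1223  0.057 ]
bar yaw -112.24468890468155<stdin>:7: RuntimeWarning: Mean of empty slice.
  ret = ret.dtype.type(ret / rcount)
  r = _umath_linalg.det(a, signature=signature)
Traceback (most recent call last):
  File "h.py", line 28, in go
    w=Ro.from_matrix(R.T@Ry).as_rotvec()/np.pi
      ~~~~~~~~~~~~~~^^^^^^^^
  File "scipy/spatial/transform/_rotation.pyx", line 1159, in scipy.spatial.transform._rotation.Rotation.from_matrix
numpy.linalg.LinAlgError: SVD did not converge
```

Run:
```python
from h import *
import pickle
L=pickle.load(open('obs.pkl','rb')); D=[l[3] for l in L if l[0]=='lB'][0]
P=[atz(ray(D,q),.024) for q in((305,122),(307,220.5))]
d=P[0]-P[1]; y=np.degrees(np.arctan2(d[1],d[0])); c=(P[0]+P[1])/2
print(P,c,np.linalg.norm(d),y)
B=[atz(ray(D,q),.059) for q in((304.5,137),(306,214))]; print('bar',B,(B[0]+B[1])/2,np.linalg.norm(B[0]-B[1]))
for l in L:
    if l[0]=='lB': print(l[1],[atz(ray(D,l[2]),z) for z in (0,.024,.052)])
go([c[0],c[1],.056],y-90)
```

```text
[array([ 0.5701, -0.0863,  0.024 ]), array([ 0.5241, -0.199 ,  0.024 ])] [ 0.5471 -0.1426  0.024 ] 0.121673024948875 67.83063215795696
bar [array([ 0.5646, -0.1001,  0.059 ]), array([ 0.5315, -0.1811,  0.059 ])] [ 0.5481 -0.1406  0.059 ] 0.08753774188184693
lid [array([ 0.5488, -0.1462,  0.    ]), array([ 0.5508, -0.1425,  0.024 ]), array([ 0.5533, -0.1381,  0.052 ])]
lid_handle [array([ 0.5442, -0.1539,  0.    ]), array([ 0.5465, -0.1498,  0.024 ]), array([ 0.5492, -0.145 ,  0.052 ])]
lid_ear [array([ 0.5722, -0.0886,  0.    ]), array([ 0.573 , -0.0881,  0.024 ]), array([ 0.5739, -0.0874,  0.052 ])]
shift first [-0.0694 -0.2534  4.3766] turn [-0.     -0.     -0.0046] | shift after turn [-0.0656 -0.2547  4.3766] | ee [ 0.5601 -0.1444  0.2748] yaw -22.997182424502796 t 5.3
```

```bash
python3 -m creep '[{"tx":-0.05,"ty":-0.15,"tz":0.5,"wx":0,"wy":0,"wz":-0.0045,"fingers":0.43},{"tx":0,"ty":-0.1,"tz":0.9,"wx":0,"wy":0,"wz":0,"fingers":0.43},{"tx":0,"ty":0,"tz":0.9,"wx":0,"wy":0,"wz":0,"fingers":0.43},{"tx":0,"ty":0,"tz":0.8,"wx":0,"wy":0,"wz":0,"fingers":0.43},{"tx":0,"ty":0,"tz":0.6,"wx":0,"wy":0,"wz":0,"fingers":0.43},{"tx":0,"ty":0,"tz":0.4,"wx":0,"wy":0,"wz":0,"fingers":0.43},{"tx":0,"ty":0,"tz":0.2,"wx":0,"wy":0,"wz":0,"fingers":0.43},{"tx":0,"ty":0,"tz":0,"wx":0,"wy":0,"wz":0,"fingers":0.43},{"tx":0,"ty":0,"tz":0,"wx":0,"wy":0,"wz":0,"fingers":0.43}]'
python3 -c "
from h import *
go([.5473,-.1425,.056],-22.2)"
```

```text
t: 6.2
ee_pos: [0.5477, -0.1431, 0.0607]
orientation: [2.609, 1.749, 0.001]
ft_force: [0.5, -0.0, 0.9]
width: 0.0403
grip_force: 0.0
shift first [ 0.0086 -0.0119  0.0944] turn [ 0.0003 -0.     -0.0006] | shift after turn [ 0.0087 -0.0118  0.0945] | ee [ 0.5477 -0.1431  0.0607] yaw -22.301346914858225 t 6.2
```

```bash
python3 -m creep '[{"tx":0,"ty":0,"tz":0.09,"wx":0,"wy":0,"wz":0,"fingers":0.43},{"tx":0,"ty":0,"tz":0,"wx":0,"wy":0,"wz":0,"fingers":0},{"tx":0,"ty":0,"tz":0,"wx":0,"wy":0,"wz":0,"fingers":0},{"tx":0,"ty":0,"tz":0,"wx":0,"wy":0,"wz":0,"fingers":0},{"tx":0,"ty":0,"tz":0,"wx":0,"wy":0,"wz":0,"fingers":0},{"tx":0,"ty":0,"tz":0,"wx":0,"wy":0,"wz":0,"fingers":0},{"tx":0,"ty":0,"tz":0,"wx":0,"wy":0,"wz":0,"fingers":0}]' 60
```

```text
t: 6.9
ee_pos: [0.5473, -0.1431, 0.0556]
orientation: [2.609, 1.749, 0.0]
ft_force: [1.4, -0.7, 2.0]
width: 0.0131
grip_force: 60.0
```

```bash
python3 -m creep '[{"tx":0,"ty":0,"tz":-0.2,"wx":0,"wy":0,"wz":0,"fingers":0},{"tx":0,"ty":0,"tz":-0.5,"wx":0,"wy":0,"wz":0,"fingers":0},{"tx":0,"ty":0,"tz":-0.7,"wx":0,"wy":0,"wz":0,"fingers":0},{"tx":0,"ty":0,"tz":-0.7,"wx":0,"wy":0,"wz":0,"fingers":0},{"tx":0,"ty":0,"tz":-0.7,"wx":0,"wy":0,"wz":0,"fingers":0},{"tx":0,"ty":0,"tz":-0.7,"wx":0,"wy":0,"wz":0,"fingers":0},{"tx":0,"ty":0,"tz":-0.4,"wx":0,"wy":0,"wz":0,"fingers":0},{"tx":0,"ty":0,"tz":0,"wx":0,"wy":0,"wz":0,"fingers":0},{"tx":0,"ty":0,"tz":0,"wx":0,"wy":0,"wz":0,"fingers":0}]' 
python3 look.py hA lid lid_handle lid_ear
python3 -c "
from h import *
go([.5505,.1415,.25],8.5)"
```

```text
t: 7.8
ee_pos: [0.5467, -0.1429, 0.2501]
orientation: [-2.609, -1.749, -0.0]
ft_force: [1.1, -0.5, -1.8]
width: 0.0131
grip_force: 60.0
lid [([317.1, 218.2], 0.69)]
lid_handle [([314.6, 251.0], 0.65)]
lid_ear [([315.5, 128.2], 0.64)]
shift first [ 5.2932 -2.0883 -0.0139] turn [-0.0006  0.0001 -0.1712] | shift after turn [ 5.6156  0.9189 -0.0133] | ee [ 0.5466 -0.143   0.2493] yaw -22.32289768426952 t 8.0
```

View pics/hA.png

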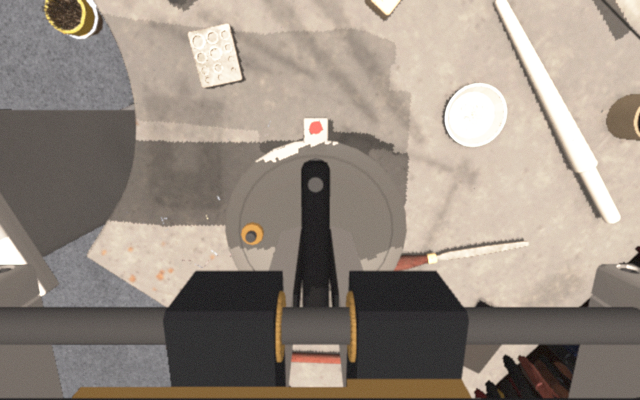

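Run:
```python
from h import *
import pickle
L=pickle.load(open('obs.pkl','rb')); l=[l for l in L if l[0]=='hA' and l[1]=='lid_ear'][0]
s=arm.observe(); R=Ro.from_rotvec(s['orientation']).as_matrix()
T=lambda X:R.T@(X-s['ee_pos'])
for z in (.028,.032,.036): print(T(atz(ray(l[3],(316,128)),s['ee_pos'][2]-z)))
print(proj(l[3],s['ee_pos']+R@[.0605,0,.032]), s['ft_force'])
```

```text
[ 0.0617 -0.0005  0.028 ]
[ 0.0615 -0.0005  0.032 ]
[ 0.0614 -0.0005  0.036 ]
[316.9145 129.9184] [-0.1479  0.2234 -2.6443]
```

```bash
python3 -m creep '[{"tx":0.4,"ty":-0.1,"tz":0,"wx":0,"wy":0,"wz":-0.0285,"fingers":0},{"tx":0.7,"ty":-0.2,"tz":0,"wx":0,"wy":0,"wz":-0.0285,"fingers":0},{"tx":0.7,"ty":-0.1,"tz":0,"wx":0,"wy":0,"wz":-0.0285,"fingers":0},{"tx":0.7,"ty":0,"tz":0,"wx":0,"wy":0,"wz":-0.0285,"fingers":0},{"tx":0.7,"ty":0,"tz":0,"wx":0,"wy":0,"wz":-0.0285,"fingers":0},{"tx":0.7,"ty":0,"tz":0,"wx":0,"wy":0,"wz":-0.0285,"fingers":0},{"tx":0.7,"ty":0,"tz":0,"wx":0,"wy":0,"wz":0,"fingers":0},{"tx":0.5,"ty":0,"tz":0,"wx":0,"wy":0,"wz":0,"fingers":0},{"tx":0,"ty":0,"tz":0,"wx":0,"wy":0,"wz":0,"fingers":0},{"tx":0,"ty":0,"tz":0,"wx":0,"wy":0,"wz":0,"fingers":0}]' 
python3 -c "
from h import *
go([.5507,.1405,.25],8.5)"
```

```text
t: 9.0
ee_pos: [0.5474, 0.113, 0.2497]
orientation: [-2.051, -2.38, 0.002]
ft_force: [-0.7, -0.3, -2.3]
width: 0.0134
grip_force: 60.0
shift first [ 0.5353  0.1458 -0.0059] turn [-0.0004  0.0002 -0.    ] | shift after turn [ 0.5353  0.1458 -0.0055] | ee [0.5474 0.113  0.2497] yaw 8.499372848277254 t 9.0
```

```bash
python3 look.py qA pot_gap interlock_tip
python3 - <<'E'
from h import *
import pickle
L=pickle.load(open('obs.pkl','rb'))
for l in L:
    if l[0]=='qA': print(l[1],atz(ray(l[3],l[2]),.118 if l[1]=='pot_gap' else .1235))
im=cv2.imread('pics/qA.png'); cv2.imwrite('pics/qAc.png',cv2.resize(im[40:240,200:440],(720,600),interpolation=cv2.INTER_CUBIC))
E
```

```text
pot_gap [([327.0, 97.7], 0.72)]
interlock_tip [([253.6, 175.6], 0.41)]
pot_gap [0.5435 0.1947 0.118 ]
interlock_tip [0.4916 0.1222 0.1235]
```

View pics/qAc.png

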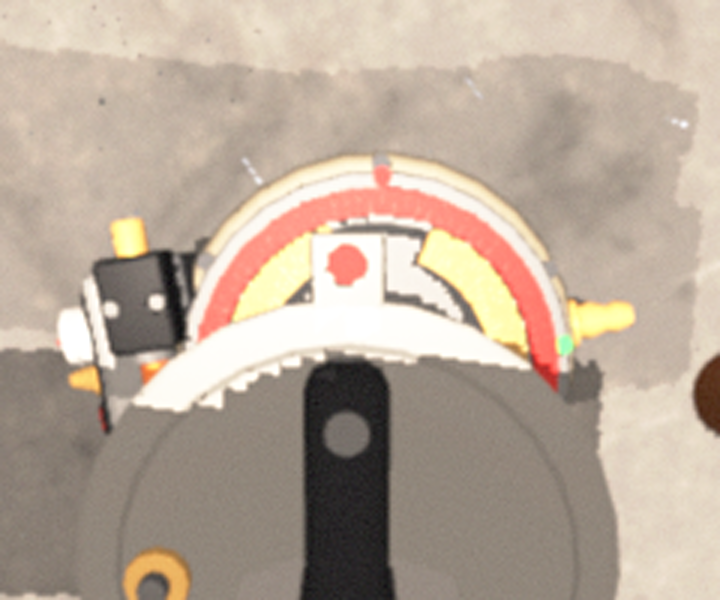

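Run:
```python
from h import *
import pickle
L=pickle.load(open('obs.pkl','rb')); D=[l[3] for l in L if l[0]=='qA'][0]
g=atz(ray(D,(327.3,98.8)),.118); r=atz(ray(D,(388.7,155)),.118); t=np.array([.4915,.1222])
print(g,r)
from scipy.optimize import least_squares
# center + yaw ; green dot radius assumed 53.8; prior mouth .5508,.1415
def f(p):
    c=p[:2];u=lambda a:np.array([np.cos(p[2]+a),np.sin(p[2]+a)])
    return np.r_[c+.0538*u(1.396)-g[:2], c+.0538*u(0)-r[:2], (c-.061*u(0)-t)*.5]
s=least_squares(f,[.55,.14,.3]); print(s.x[:2],np.degrees(s.x[2]),s.fun*1e3)
go([s.x[0],s.x[1]-.001,.188],np.degrees(s.x[2])-10)
```

```text
[0.5439 0.1938 0.118 ] [0.603  0.1561 0.118 ]
[0.5509 0.1403] 17.15010677064894 [ 0.3862 -0.1391 -0.6741  0.1087  0.5757  0.0608]
shift first [0.5359 0.1424 1.2429] turn [-0.0001  0.0002  0.0068] | shift after turn [0.5382 0.1304 1.2433] | ee [0.5478 0.1118 0.2502] yaw 8.37272599790573 t 9.15
```

```bash
python3 -m creep '[{"tx":0.24,"ty":0.06,"tz":0,"wx":0,"wy":0,"wz":0.004,"fingers":0},{"tx":0.3,"ty":0.07,"tz":0,"wx":0,"wy":0,"wz":0,"fingers":0},{"tx":0,"ty":0,"tz":0.4,"wx":0,"wy":0,"wz":0,"fingers":0},{"tx":0,"ty":0,"tz":0.4,"wx":0,"wy":0,"wz":0,"fingers":0},{"tx":0,"ty":0,"tz":0.3,"wx":0,"wy":0,"wz":0,"fingers":0},{"tx":0,"ty":0,"tz":0,"wx":0,"wy":0,"wz":0,"fingers":0},{"tx":0,"ty":0,"tz":0,"wx":0,"wy":0,"wz":0,"fingers":0}]' 
python3 -c "
from h import *
shot('scene','s1.png')
import cv2
im=cv2.imread('pics/s1.png'); cv2.imwrite('pics/s1c.png',cv2.resize(im[120:270,200:380],(720,600),interpolation=cv2.INTER_CUBIC))
go([.5510,.1397,.155],7.6)"
```

```text
t: 9.85
ee_pos: [0.5506, 0.1407, 0.1958]
orientation: [2.066, 2.366, -0.0]
ft_force: [0.8, -0.1, -2.2]
width: 0.0135
grip_force: 60.0
shift first [-0.0208  0.0005  0.8235] turn [ 0.0002 -0.      0.0008] | shift after turn [-0.0208  0.0012  0.8235] | ee [0.5508 0.1407 0.1962] yaw 7.739698710195448 t 9.9
```

View pics/s1c.png

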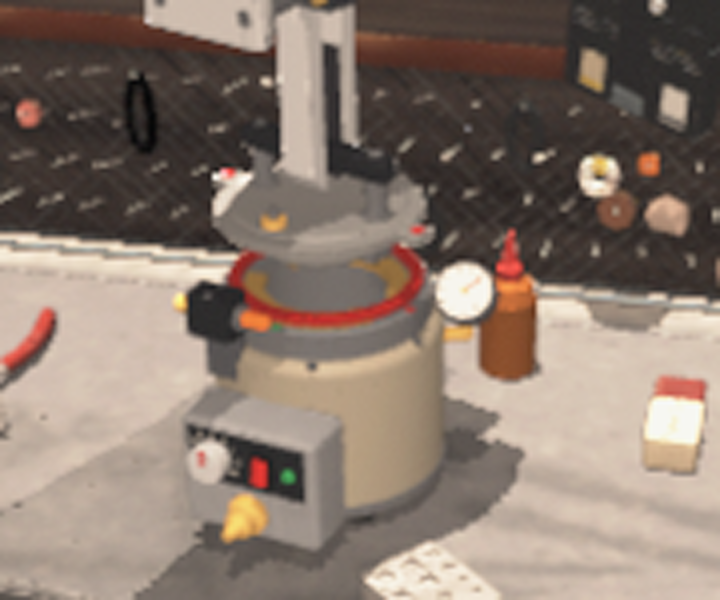

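```bash
python3 -m creep '[{"tx":-0.02,"ty":0,"tz":0.2,"wx":0,"wy":0,"wz":0,"fingers":0},{"tx":0,"ty":0,"tz":0.2,"wx":0,"wy":0,"wz":0,"fingers":0},{"tx":0,"ty":0,"tz":0.1,"wx":0,"wy":0,"wz":0,"fingers":0},{"tx":0,"ty":0,"tz":0.08,"wx":0,"wy":0,"wz":0,"fingers":0},{"tx":0,"ty":0,"tz":0,"wx":0,"wy":0,"wz":0,"fingers":0}]' 
python3 -c "
from h import *
go([.5510,.1397,.1556],7.6);print(arm.observe()['moment'])"
```

```text
t: 10.4
ee_pos: [0.5508, 0.1395, 0.1659]
orientation: [2.066, 2.366, 0.0]
ft_force: [4.8, -0.7, -5.0]
width: 0.0135
grip_force: 60.0
shift first [0.0027 0.0043 0.2068] turn [0.0001 0.0001 0.0007] | shift after turn [0.0026 0.0044 0.2068] | ee [0.5508 0.1395 0.1659] yaw 7.732559064185555 t 10.4
[-0.0783 -1.4767  0.005 ]
```

```bash
python3 -m creep '[{"tx":0,"ty":0.02,"tz":0,"wx":0,"wy":0,"wz":0,"fingers":0},{"tx":0,"ty":0,"tz":0.05,"wx":0,"wy":0,"wz":0,"fingers":0},{"tx":0,"ty":0,"tz":0,"wx":0,"wy":0,"wz":0,"fingers":0}]' 
python3 -c "
from h import *
go([.5510,.1397,.1556],7.6);print(arm.observe()['moment'])"
```

```text
t: 10.7
ee_pos: [0.5514, 0.1398, 0.1637]
orientation: [-2.066, -2.366, 0.0]
ft_force: [1.9, 0.6, -2.5]
width: 0.0132
grip_force: 60.0
shift first [-0.0016 -0.0073  0.162 ] turn [-0.0001  0.      0.0008] | shift after turn [-0.0016 -0.0074  0.162 ] | ee [0.5514 0.1398 0.1637] yaw 7.745386291573594 t 10.7
[-0.0158 -0.301  -0.0312]
```

Force dropped; continue down onto the seal.

```bash
python3 -m creep '[{"tx":0,"ty":0.01,"tz":0.06,"wx":0,"wy":0,"wz":0,"fingers":0},{"tx":0,"ty":0,"tz":0.06,"wx":0,"wy":0,"wz":0,"fingers":0},{"tx":0,"ty":0,"tz":0.04,"wx":0,"wy":0,"wz":0,"fingers":0},{"tx":0,"ty":0,"tz":0,"wx":0,"wy":0,"wz":0,"fingers":0},{"tx":0,"ty":0,"tz":0,"wx":0,"wy":0,"wz":0,"fingers":0}]' 
python3 -c "
from h import *
go([.5510,.1397,.1556],7.6);print(arm.observe()['moment'])"
```

```text
t: 11.2
ee_pos: [0.5519, 0.1399, 0.1561]
orientation: [-2.066, -2.366, -0.0]
ft_force: [-2.8, -0.9, 6.2]
width: 0.0133
grip_force: 60.0
shift first [-0.0024 -0.0187  0.0095] turn [-0.     -0.0001  0.0008] | shift after turn [-0.0024 -0.0187  0.0095] | ee [0.5519 0.1399 0.1561] yaw 7.745954959455414 t 11.2
[-0.0532  0.7402  0.0043]
```

```bash
python3 -m creep '[{"tx":0,"ty":-0.01,"tz":0.005,"wx":0,"wy":0,"wz":0.02,"fingers":0},{"tx":0,"ty":0,"tz":0,"wx":0,"wy":0,"wz":0.03,"fingers":0},{"tx":0,"ty":0,"tz":0,"wx":0,"wy":0,"wz":0.03,"fingers":0},{"tx":0,"ty":0,"tz":0,"wx":0,"wy":0,"wz":0.03,"fingers":0},{"tx":0,"ty":0,"tz":0,"wx":0,"wy":0,"wz":0,"fingers":0}]' 
python3 -c "
from h import *
go([.5510,.1405,.1556],17.6-90);print(arm.observe()['moment'],arm.observe()['joint_pos'])"
```

```text
t: 11.7
ee_pos: [0.5519, 0.1399, 0.156]
orientation: [2.445, 1.971, 0.001]
ft_force: [-0.1, -0.2, 7.3]
width: 0.0135
grip_force: 60.0
shift first [ 0.0083 -0.0208  0.0089] turn [ 0.0002 -0.0002  0.3341] | shift after turn [-0.0139 -0.0176  0.0089] | ee [0.5519 0.1399 0.156 ] yaw -12.25534170195181 t 11.7
[-0.3229  0.1197  0.0888] [-0.7037  0.4325  0.5105  1.8344 -0.2563  0.9391 -0.2939]
```

```bash
python3 -m creep '[{"tx":0,"ty":0,"tz":0,"wx":0,"wy":0,"wz":0.025,"fingers":0},{"tx":0,"ty":0,"tz":0,"wx":0,"wy":0,"wz":0.035,"fingers":0},{"tx":0,"ty":0,"tz":0,"wx":0,"wy":0,"wz":0.035,"fingers":0},{"tx":0,"ty":0,"tz":0,"wx":0,"wy":0,"wz":0.035,"fingers":0},{"tx":0,"ty":0,"tz":0,"wx":0,"wy":0,"wz":0.035,"fingers":0},{"tx":0,"ty":0,"tz":0,"wx":0,"wy":0,"wz":0.035,"fingers":0},{"tx":0,"ty":0,"tz":0,"wx":0,"wy":0,"wz":0.035,"fingers":0},{"tx":0,"ty":0,"tz":0,"wx":0,"wy":0,"wz":0.025,"fingers":0},{"tx":0,"ty":0,"tz":0,"wx":0,"wy":0,"wz":0,"fingers":0}]' 
python3 -c "
from h import *
go([.5510,.1405,.1556],17.6-90);print(arm.observe()['moment'],arm.observe()['joint_pos'])"
```

```text
t: 12.6
ee_pos: [0.5519, 0.1399, 0.156]
orientation: [3.027, 0.839, 0.001]
ft_force: [-1.0, -0.7, 7.4]
width: 0.0133
grip_force: 60.0
shift first [-0.0096 -0.0187  0.0079] turn [ 0.0001 -0.0003  0.0744] | shift after turn [-0.0136 -0.016   0.0079] | ee [0.5519 0.1399 0.156 ] yaw -59.01297505237664 t 12.6
[-0.1507  0.1954  0.0235] [-0.8419  0.4748  0.6985  1.8386 -0.3669  0.9597 -1.0137]
```

```bash
R='import sys
from h import *
s=arm.observe();print(yawof(),s["moment"],s["ft_force"],s["ee_pos"])'
python3 -m creep '[{"tx":0,"ty":0,"tz":0,"wx":0,"wy":0,"wz":0.02,"fingers":0},{"tx":0,"ty":0,"tz":0,"wx":0,"wy":0,"wz":0.02,"fingers":0},{"tx":0,"ty":0,"tz":0,"wx":0,"wy":0,"wz":0.015,"fingers":0},{"tx":0,"ty":0,"tz":0,"wx":0,"wy":0,"wz":0,"fingers":0}]' >/dev/null;python3 -c "$R"
python3 -m creep '[{"tx":0,"ty":0,"tz":0,"wx":0,"wy":0,"wz":0.01,"fingers":0},{"tx":0,"ty":0,"tz":0,"wx":0,"wy":0,"wz":0.005,"fingers":0},{"tx":0,"ty":0,"tz":0,"wx":0,"wy":0,"wz":0,"fingers":0},{"tx":0,"ty":0,"tz":0,"wx":0,"wy":0,"wz":0,"fingers":0}]' >/dev/null;python3 -c "$R"
```

```text
-68.83833451067713 [-0.5059  0.7984  0.3755] [-1.6873 -1.0475  6.9687] [0.5515 0.1396 0.1559]
-71.43176402047229 [-0.6677  0.8875  0.567 ] [-2.8969 -1.6749  6.9778] [0.5515 0.1395 0.1559]
```

```bash
R='import sys
from h import *
s=arm.observe();print(yawof(),s["moment"],s["ft_force"],s["ee_pos"])'
python3 -m creep '[{"tx":0,"ty":0,"tz":0,"wx":0,"wy":0,"wz":0.008,"fingers":0},{"tx":0,"ty":0,"tz":0,"wx":0,"wy":0,"wz":0,"fingers":0},{"tx":0,"ty":0,"tz":0,"wx":0,"wy":0,"wz":0,"fingers":0}]' >/dev/null;python3 -c "$R"
python3 look.py eA lid_ear interlock_tip
python3 - <<'E'
from h import *
im=cv2.imread('pics/eA.png'); a=cv2.resize(im[40:240,220:420],(600,600),interpolation=cv2.INTER_CUBIC)
cv2.imwrite('pics/eAc.png',a)
p=shot('top'); print([(q['pixel'],q['confidence']) for q in arm.pinpoint('lid_ear',p)])
E
```

```text
-72.85647905608066 [-0.4445  0.9484  0.6124] [-2.563  -1.0872  8.3734] [0.5514 0.1397 0.1558]
lid_ear [([314.0, 125.1], 0.84)]
interlock_tip []
[]
```

View pics/eAc.png

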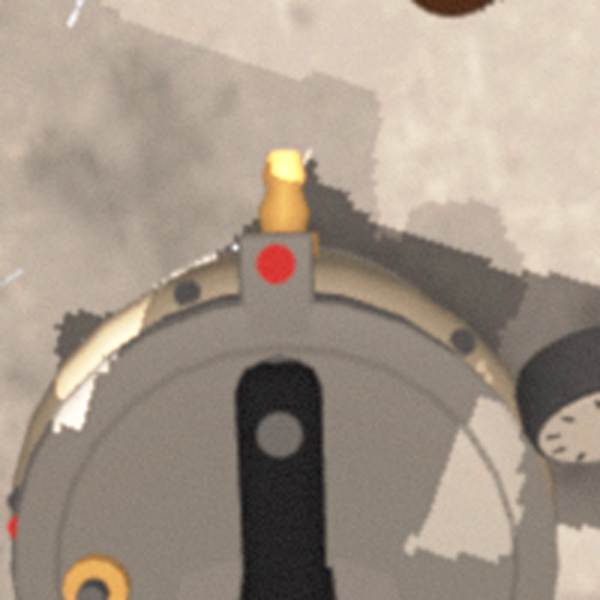

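```bash
cat > m.py <<'E'
import sys
from h import *
s=arm.observe();print(yawof(),s["moment"],s["ft_force"],s["ee_pos"],s['t'])
p=shot('wrist',sys.argv[1]); s=arm.observe(); R=Ro.from_rotvec(s['orientation']).as_matrix()
im=p['img'].astype(int)[100:150,295:340]; r,c=np.nonzero((im[:,:,0]>120)&(im[:,:,1]<100)&(im[:,:,2]<100))
q=[c.mean()+295,r.mean()+100]; X=atz(ray(p,q),s['ee_pos'][2]-.032); T=R.T@(X-s['ee_pos'])
a=np.degrees(np.arctan2(T[1]+.0003,T[0]-.001)); print(q,len(c),X,T,'lag',a,'lid yaw',yawof()+90-a)
E
python3 m.py e1.png
python3 -m creep '[{"tx":0,"ty":0,"tz":0.01,"wx":0,"wy":0,"wz":0.01,"fingers":0},{"tx":0,"ty":0,"tz":0,"wx":0,"wy":0,"wz":0,"fingers":0},{"tx":0,"ty":0,"tz":0,"wx":0,"wy":0,"wz":0,"fingers":0}]' >/dev/null
python3 m.py e2.png
```

```text
-72.85691299617577 [-0.4593  0.9726  0.6303] [-2.1403 -0.8079  7.858 ] [0.5514 0.1397 0.1559] 13.95
[np.float64(311.45384615384614), np.float64(127.36153846153846)] 130 [0.6091 0.1601 0.1239] [ 0.0612 -0.0025  0.032 ] lag -2.094120841648716 lid yaw 19.235547400538806
-74.63111277864563 [-0.1741  1.3981  0.8222] [-4.7315  0.3619 12.2042] [0.5514 0.14   0.1555] 14.3
[np.float64(310.0367647058824), np.float64(127.23529411764706)] 136 [0.6095 0.1593 0.1235] [ 0.0612 -0.0032  0.032 ] lag -2.7985110454829973 lid yaw 18.16547361334544
```

```bash
python3 -m creep '[{"tx":0,"ty":0,"tz":0,"wx":0,"wy":0,"wz":0.01,"fingers":0},{"tx":0,"ty":0,"tz":0,"wx":0,"wy":0,"wz":0,"fingers":0},{"tx":0,"ty":0,"tz":0,"wx":0,"wy":0,"wz":0,"fingers":0}]' >/dev/null
python3 m.py e3.png
python3 -c "
from h import *
p=shot('scene','s2.png')
im=cv2.imread('pics/s2.png'); cv2.imwrite('pics/s2c.png',cv2.resize(im[150:250,230:350],(720,600),interpolation=cv2.INTER_CUBIC))"
```

```text
-76.41086371085585 [-0.0223  1.522   0.9855] [-5.958  -0.1637 11.7789] [0.5513 0.1401 0.1555] 14.65
[np.float64(307.13432835820896), np.float64(127.57462686567165)] 134 [0.6095 0.1592 0.1235] [ 0.061  -0.0048  0.032 ] lag -4.31023666179992 lid yaw 17.899716552262674
```

View pics/s2c.png

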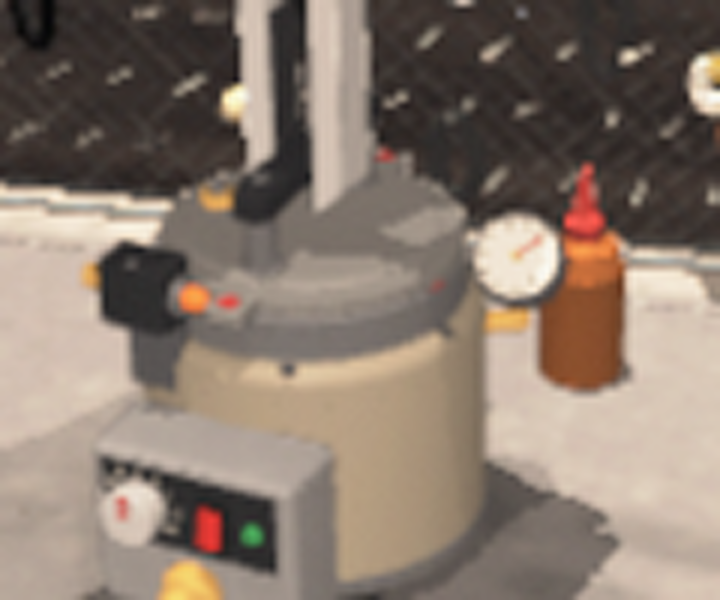

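```bash
python3 -m creep '[{"tx":0,"ty":0,"tz":0,"wx":0,"wy":0,"wz":0,"fingers":0},{"tx":0,"ty":0,"tz":0,"wx":0,"wy":0,"wz":0,"fingers":0},{"tx":0,"ty":0,"tz":0,"wx":0,"wy":0,"wz":0,"fingers":0},{"tx":0,"ty":0,"tz":0,"wx":0,"wy":0,"wz":0,"fingers":0},{"tx":0,"ty":0,"tz":0,"wx":0,"wy":0,"wz":0,"fingers":0}]' && python3 m.py e4.png && python3 -c "
from station import arm
print(arm.finish_job())"
```

```text
t: 15.25
ee_pos: [0.5513, 0.1402, 0.1555]
orientation: [-3.119, -0.372, 0.001]
ft_force: [-5.5, 1.0, 11.2]
width: 0.0137
grip_force: 62.1
-76.40645473068383 [-0.0342  1.5381  1.0106] [-5.5268  0.9874 11.2317] [0.5513 0.1402 0.1555] 15.25
[np.float64(307.187969924812), np.float64(127.69924812030075)] 133 [0.6094 0.1591 0.1235] [ 0.0609 -0.0048  0.032 ] lag -4.268924474315433 lid yaw 17.862416468806934
the job is handed in; nothing more can be done
None
```

The job is handed in at about 15 s. The lid is in the collar, turned clockwise to its stop with the plunger visibly pushed in, and the handle is still gripped at 60 N. The hand-in gave no verdict, and I had no direct reading of plunger travel.

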